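# Fit a buggy wheel over its drive pin in the pits

### The arm

A 7-joint arm with a two-finger parallel gripper is mounted at the origin on the work surface. World frame = base frame: x ahead of the robot, y to its left, z up, the work surface at z = 0. Lengths are in mm, angles in rad, forces in N, time in s.
With the tool pointing down it reaches from about 400 to 925 mm from the base axis. Payload 5.6 kg.
Tool frame: the origin (TCP) lies at the very end of the fingers, on their centre line; the grasp point (between the pads) lies 19 mm behind it; z points along the fingers, y is the line along which they close (so a half turn about z gives the same grasp; the last joint's range is limited). The gripper opens to 85 mm and grips with 20 to 120 N. Pads are 22 mm wide; open, the fingers measure 114 mm over their backs; the gripper's body (76 mm by 85 mm) begins 54 mm behind the grasp point. The pads swing forward as they close: fully open they stand 13 mm farther back than shut.
Start: joints at [-1.2, 0.468, -0.012, 1.603, 0.006, 1.071, -0.056], TCP at [261.399, 595.129, 231.29] pointing down, gripper open.
Joint ranges: [-2.53, 2.53], [-0.31, 2.02], [-1.57, 1.55], [0.28, 2.44], [-1.29, 4.43], [0.15, 1.84], [-2.92, 2.92]. Speed limits (rad/s): [2.57, 2.57, 3.14, 3.14, 3.14, 3.14, 3.14].

### API

Orientations are given as a unit quaternion [x, y, z, w].
In Python, from rig import bot, vision gives the robot as it stands.
- The arm moves only by the tool jog_arm, never from a script. Its argument "increments" is a list of rows, each an object with "xyz": the shift along the tool's x, y, z in m, a list of three; "angular": the turn, a rotation vector about the tool's x, y, z in degrees, a list of three; "gripper": the opening, from 0 (shut) to 1 (fully open). A call has 1 to 8 rows; each row shifts and turns the commanded pose from where the row before left it, along the tool's axes as they then stand; what a row does not reach is not made up. A row lasts 1/10 s, in which the tool goes at most 50 mm and 8.59 degrees, less where a joint would pass 70% of its speed; a pose out of reach is approached as far as the arm can. A call is refused whole if a number of a shift passes 0.05 or a number of a turn 8.59, either way. A call with a gripper value outside its range is refused whole. The fingers move at their own pace and stop on an object; "force" is the grip in N (left out, the last holds). Time passes only in rows, so rows that do not move let the fingers close. It gives the time, the measured TCP pose, the force, the opening and the grip force at its end, in the units of the state.
- bot.state(): the state, without advancing time (a new reading comes with each control period).
- vision.snapshot(name): name is "scene" or "top"; returns a dict with "pixels" (420x560x3 uint8, red, green, blue), "intrinsics" (3x3 intrinsics, pixels), "rvec" (rotation vector, rad) and "tvec" (3), from world to camera coordinates, as OpenCV has them. Camera axes: x right, y down, z forward; pixel columns grow to the right and rows downward; lengths in mm; the calibration is good to about 2 mm. A picture is of the moment at which its call begins. There is no depth.
- bot.finish_job(): hands the job in; it is judged then, once.
Trained networks look in a picture, given as the dict that the camera call returned (one of the last four; its "shot" number tells which), for a name from the list of things; names that differ only in an ending like _2 or _b are one class to them, and where a whole thing is asked for, a point or a joint stands for the part that bears it (a point fixed in the world has none). Each returns a list of dicts, best first, with "p" (0 to 1); they miss things now and then, are a little off and sometimes report something else, mostly with a low value. They report only what shows in the picture. A call takes as long as a camera call.
- vision.search_frame(picture, thing): "location" ([x, y, z] in mm, in world coordinates, good to about 4 mm: the middle of the surface that is visible of it).
- vision.silhouettes(picture, thing): "mask" (420x560 bool, what is visible of it).
- vision.place_of(picture, thing): "location" ([x, y, z] in mm, in world coordinates, good to about 4 mm: a listed point, or the origin of a listed thing).
The state is a dict: "time_s": time; "joint_pos": joint angles; "dq": joint speeds; "effort": joint torques, N m; "ee_pos": TCP position; "orientation": TCP orientation; "wrist_force": force on the tool from outside, world axes, zero at the start; "wrist_torque": the same for the moment, N m; "finger_gap": opening from 0.0 (shut) to 1.0 (fully open); "finger_force": force on a finger pad.
Only numpy, scipy, OpenCV 4.12 (cv2) and the standard library are available. Lean on these libraries where they do the work, as an engineer would, in place of code of your own. Each camera call takes 0.05 s, during which the arm holds its last target. There are 200 camera calls.

### The job

The radio-controlled buggy lies on its side with its upper rear hub bare. Take the loose yellow-rimmed wheel by the boss in its dish, lower it outer face up over that axle without dropping it, and turn it under light pressure - never more than about two kilos of push - until its slotted hub drops over the axle's drive pin and the wheel sits fully home against the flange. Let go, and leave the nut tray, the glue bottle and the wheel wrench where they are.

Things in the scene. Friction and masses are not known exactly. Their poses are not given: they have to be found in the camera images.
- wheel: Loose 1/8-scale buggy wheel, 0.13-0.2 kg, black tyre, neon yellow rim, lying outer face up. 112 mm across, tyre 42 mm tall. Origin on its axis at the tyre's underside; z along the axis, out of the outer face. The outer face has a dish 76 mm across, its floor at z = 26 mm.
- boss_top (a point): Centre of the top of the wheel's yellow octagonal boss, which rises 20 mm from the middle of the dish to z = 46 mm of the wheel, 4 mm proud of the tyre. 28 mm across flats, open 21 mm bore; grip it from above on two opposite flats, which face the wheel's x axis and every 45 degrees from it. The dish leaves 24 mm beside it for a finger: open the fingers to 45 mm at most. Axes as the wheel.
- pocket (a point): Centre of the wheel's hub face underneath, at z = 12 mm of the wheel: a plus-shaped pair of slots crosses it along the wheel's x and y, each 5.8 mm wide, 8 mm deep, 28 mm long. At their centre a 12.8 mm round axle hole leads through into the boss. Axes as the wheel.
- buggy: The buggy, lying on its right side; it cannot shift. Origin on the bench under the bare upper rear axle; z up, y to the nose (front axle 325 mm away), x to the roof side. At most 310 mm tall; the mounted wheels are 112 mm across. Orange wing: x 90 to 150, y -40 to -130 mm, up to 255 mm high. But for the hub and its carrier (40 mm across) nothing is within 65 mm of the bare axle above 250 mm.
- hub_seat (a point): Centre of the bare hub's flange (29 mm across), 274 mm above the bench; axes as the buggy. Across it, through the axle, stands a flat steel drive pin 4 mm wide, 26 mm long, 7 mm high, whose turn about the axle is unknown and differs each time. The axle turns only stiffly (0.08 N m). Wheel resting on the pin, not dropped: wheel origin 5 mm below this point; fully home: 12 mm below.
- axle_tip (a point): Tip of the steel axle stub, 24 mm above hub_seat: stub 12 mm in diameter, its last 4 mm tapering to 6.4 mm; axes as the buggy. The wheel drops over the drive pin below when pin and slot agree within about 4 degrees, which happens every 90 degrees.
- tray: Round steel parts tray, 90 mm across, 18 mm tall, with three blue wheel nuts. Origin at the centre of its underside. Bystander.
- glue: Small white and yellow tyre-glue bottle with red tip, 34 mm across, 78 mm tall, standing. Origin at the centre of its underside. Bystander.
- wrench: T-handled wheel wrench lying flat, 124 mm long along its x (-30 to 94 mm), orange cross handle 110 mm along y at x = 82 mm, 25 mm tall. Origin on the bench below the shank's socket end. Bystander.

How it is judged (in metres and radians):
On the way:
1. the wheel is lowered over the axle stub while held in the fingers, not yet home (horizontal distance between wheel and hub_seat below 0.006 m and z of wheel in the frame of hub_seat between -0.0095 and 0.008 m and contact force between the fingers and wheel above 1 N), for 0.1 s.
At the end, for the whole second after the job is handed in: The wheel sits on the bare hub, outer face up, its slots over the drive pin: origin within 1.5 mm of fully home (12 mm below hub_seat), within 3 mm of the axle's line, tilted less than 3 degrees, at rest and released (z of wheel in the frame of hub_seat between -0.016 and -0.0105 m and horizontal distance between wheel and hub_seat below 0.003 m and angle between wheel's own z axis and vertical below 0.05 rad and linear speed of wheel below 0.01 m/s); the robot touches nothing.
It fails at once if the wheel is pushed on the hub, or any part of the buggy, with more than 30 N (contact force between wheel and buggy above 30 N).
It fails at once if the nut tray is shifted more than 20 mm (distance of tray from where it was at the start of the episode above 0.02 m).
It fails at once if the glue bottle is shifted more than 20 mm or tipped (distance of glue from where it was at the start of the episode above 0.02 m or angle between glue's own z axis and vertical above 0.5 rad).
It fails at once if the wrench is shifted more than 20 mm (distance of wrench from where it was at the start of the episode above 0.02 m).
It also fails if it takes over 64 s, if anything falls off the work surface, if the arm or the gripper's body presses on something with over 40 N, if the wrist force passes 120 N, or if a joint passes its speed limit or range.

## Working session

There is one attempt and no reset: what is moved stays moved. The work goes in short steps, Python scripts to look and compute and a tool call to move; the robot and the scene stay as the last step left them, time stands still between calls to the robot, and variables do not carry over. Pictures are saved under pics/ and viewed, at most 10 in all, crops included, and the job is handed in when it is done.

Besides the shell and the picture viewer there is one more tool, called after "Call:" as name(argument=value, ...), one argument or row to a line, values as JSON. jog_arm: Moves the arm, as the interface text tells. Its arguments: {"type":"object","properties":{"increments":{"type":"array"},"force":{"type":"number"}},"required":["increments"]}

```bash
mkdir -p pics
cat > h.py <<'E'
import numpy as np, cv2
from rig import bot, vision
def snap(n,f=None):
    s=vision.snapshot(n)
    if f: cv2.imwrite('pics/'+f,s['pixels'][:,:,::-1])
    return s
def proj(s,P):
    return cv2.projectPoints(np.array(P,float).reshape(-1,1,3),np.array(s['rvec'],float),np.array(s['tvec'],float),np.array(s['intrinsics'],float),None)[0].reshape(-1,2)
def ray(s,uv,z):
    R=cv2.Rodrigues(np.array(s['rvec'],float))[0];t=np.array(s['tvec'],float).ravel()
    K=np.array(s['intrinsics'],float);o=-R.T@t
    d=R.T@np.linalg.inv(K)@np.array([uv[0],uv[1],1.]);return o+d*(z-o[2])/d[2]
E
python3 - <<'E'
from h import *
ims=[]
for n in('scene','top'):
    s=snap(n,n+'0.png');ims.append(s['pixels'])
    R=cv2.Rodrigues(np.array(s['rvec'],float))[0];print(n,'cam',-R.T@np.array(s['tvec'],float).ravel(),s['intrinsics'][0][0])
    for t in('wheel','boss_top','hub_seat','axle_tip','buggy','tray','glue','wrench'):
        r=vision.place_of(s,t)
        print(t,[(np.round(x['location']).tolist(),round(x['p'],2),proj(s,x['location']).round().tolist()) for x in r[:2]])
print(bot.state())
E
```

```text
scene cam [1101.56558458 -262.33625099 1094.11192123] 525.395941117183
wheel [([440.0, -213.0, 1.0], 0.68, [[224.0, 212.0]])]
boss_top [([446.0, -214.0, 41.0], 0.87, [[223.0, 206.0]])]
hub_seat [([522.0, 166.0, 274.0], 0.86, [[410.0, 139.0]])]
axle_tip [([526.0, 166.0, 296.0], 0.68, [[413.0, 133.0]])]
buggy [([521.0, 166.0, -5.0], 0.91, [[383.0, 211.0]])]
tray [([453.0, -358.0, 1.0], 0.86, [[165.0, 229.0]])]
glue [([644.0, -205.0, 3.0], 0.5, [[245.0, 288.0]])]
wrench [([614.0, -470.0, 1.0], 0.68, [[124.0, 301.0]])]
top cam [ 372.69352613 -131.56854279 1057.68947845] 423.57806802698303
wheel [([446.0, -218.0, 1.0], 0.74, [[303.0, 267.0]]), ([454.0, -360.0, 3.0], 0.7, [[359.0, 255.0]])]
boss_top [([448.0, -213.0, 47.0], 0.71, [[302.0, 265.0]])]
hub_seat [([518.0, 170.0, 272.0], 0.83, [[101.0, 248.0]])]
axle_tip [([523.0, 170.0, 298.0], 0.61, [[95.0, 244.0]])]
buggy [([520.0, 173.0, 3.0], 0.63, [[143.0, 261.0]])]
tray [([454.0, -364.0, 2.0], 0.8, [[360.0, 255.0]])]
glue [([643.0, -203.0, 4.0], 0.65, [[284.0, 191.0]])]
wrench [([613.0, -468.0, 1.0], 0.86, [[388.0, 188.0]]), ([444.0, -217.0, 1.0], 0.58, [[303.0, 268.0]])]
{'time_s': 0.9, 'joint_pos': array([-1.20002402,  0.46746012, -0.01158261,  1.60269774,  0.00599186,
        1.07140721, -0.0563283 ]), 'dq': array([-0.00250248, -0.00019747, -0.00113919, -0.00121131, -0.00078187,
        0.00080107, -0.00052932]), 'effort': array([-9.16962540e-05, -5.32225692e+01,  2.15542736e-02, -2.51625770e+01,
        1.14321127e-02,  1.37380997e-03,  6.89695980e-06]), 'ee_pos': array([261.39341648, 595.13428265, 231.31718764]), 'orientation': array([2.05471729e-01, 9.78663051e-01, 2.75695335e-05, 2.49249834e-05]), 'wrist_force': array([-0.64607735, -0.49992714, -1.02186503]), 'wrist_torque': array([-0.01100703,  0.04262347,  0.02740276]), 'finger_force': 0.0, 'finger_gap': 1.003945086808789}
```

View pics/scene0.png

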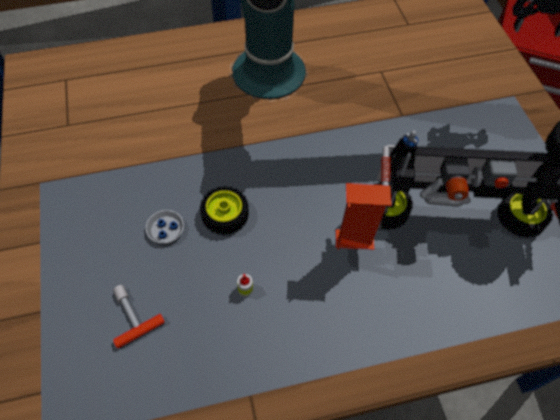

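View pics/top0.png

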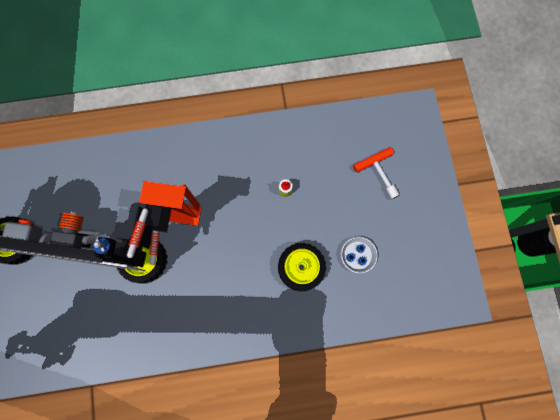

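The scene view shows the wheel at (224,210), tray at (165,228), glue at (245,286), wrench at (135,318), and the buggy on the right with its bare hub near (411,138). The top view shows the wheel at (302,266) and the hub at (101,246). The network results agree with both. Next I'll zoom on the boss and hub.

Run:
```python
import cv2,numpy as np
t=cv2.imread('pics/top0.png');s=cv2.imread('pics/scene0.png')
c=lambda im,u,v:cv2.resize(im[v-25:v+25,u-33:u+33],(396,300),interpolation=cv2.INTER_CUBIC)
cv2.imwrite('pics/crop0.png',np.vstack([np.hstack([c(t,302,266),c(t,101,246)]),np.hstack([c(s,224,208),c(s,411,138)])]))
```

```text
(no output)
```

View pics/crop0.png

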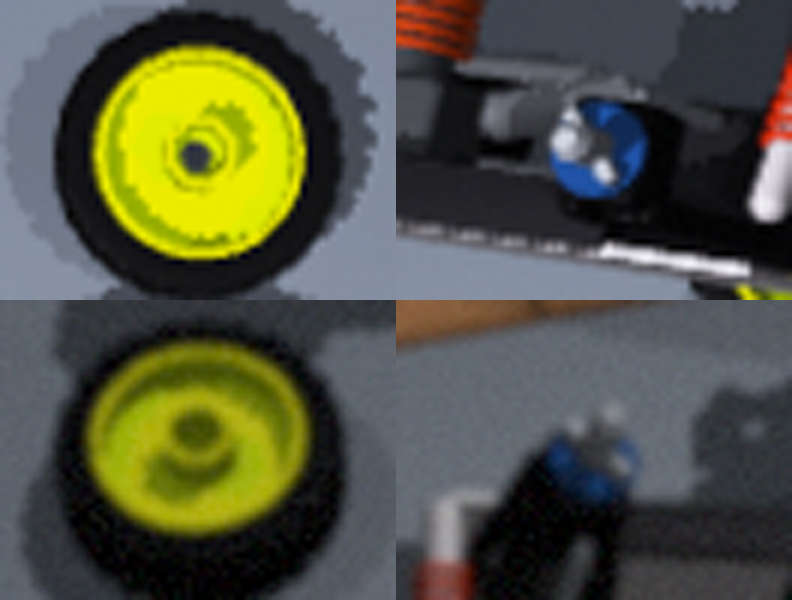

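The top crop shows the blue flange centred at crop (600,148), the stub tip at (570,140), and pin ends near (605,172) and (572,105). The octagon is too coarse to read an angle from, so the finger gap will tell me about alignment. I'll lift and turn so that tool y = world x and tool x = world y.

Call:
jog_arm(
  increments=[
    {"xyz": [0, 0, -0.025], "angular": [0, 0, 8.29], "gripper": 0.5},
    {"xyz": [0, 0, -0.025], "angular": [0, 0, 8.29], "gripper": 0.5},
    {"xyz": [0, 0, -0.025], "angular": [0, 0, 8.29], "gripper": 0.5},
    {"xyz": [0, 0, -0.025], "angular": [0, 0, 8.29], "gripper": 0.5},
    {"xyz": [0, 0, -0.025], "angular": [0, 0, 8.29], "gripper": 0.5},
    {"xyz": [0, 0, -0.025], "angular": [0, 0, 8.29], "gripper": 0.5},
    {"xyz": [0, 0, -0.025], "angular": [0, 0, 8.29], "gripper": 0.5},
    {"xyz": [0, 0, -0.025], "angular": [0, 0, 8.27], "gripper": 0.5},
  ],
)

```text
time_s: 1.7
ee_pos: [261.3, 595.0, 432.4]
orientation: [0.709, 0.705, 0.0, -0.0]
wrist_force: [-0.3, 1.1, 0.4]
finger_gap: 0.494
finger_force: 0.0
```

```bash
cat > pin.py <<'E'
from h import *
s=snap('top');t=[ray(s,(68+(u-396)/6,221+v/6),z) for u,v,z in((600,148,274),(570,140,298),(605,172,280),(572,105,280))]
print(np.round(t,1)); d=t[2]-t[3];print('pin deg',np.degrees(np.arctan2(d[1],d[0])),np.linalg.norm(d))
E
python3 pin.py; python3 -c "
from h import *
s=bot.state();print(s['joint_pos'],s['orientation'],s['ee_pos'])"
```

```text
[[522.5 167.3 274. ]
 [521.7 166.9 298. ]
 [513.7 164.  280. ]
 [536.1 172.6 280. ]]
pin deg -158.88697773135075 23.950599583580193
[-1.36501218  0.34582373  0.22151038  1.32970497 -0.07543502  1.46657465
 -1.16053655] [ 0.71119254  0.70298703  0.00343363 -0.00161873] [261.84792451 596.28432045 437.33102674]
```

Call:
jog_arm(
  increments=[
    {"xyz": [-0.048, 0.01, 0]},
    {"xyz": [-0.048, 0.01, 0]},
    {"xyz": [-0.048, 0.01, 0]},
    {"xyz": [-0.048, 0.01, 0]},
    {"xyz": [-0.048, 0.01, 0]},
    {"xyz": [-0.048, 0.01, 0]},
    {"xyz": [-0.048, 0.01, 0]},
    {"xyz": [-0.048, 0.01, 0]},
  ],
)

```text
invalid input
```

Call:
jog_arm(
  increments=[
    {"xyz": [-0.048, 0.01, 0.02]},
    {"xyz": [-0.048, 0.01, 0.02]},
    {"xyz": [-0.048, 0.01, 0.02]},
    {"xyz": [-0.048, 0.01, 0.02]},
    {"xyz": [-0.048, 0.01, 0.04]},
    {"xyz": [-0.03, 0.01, 0.04]},
    {"xyz": [0, 0.01, 0.04]},
    {"xyz": [0, 0, 0]},
  ],
)

```text
invalid input
```

Run:
```python
from h import *
print(bot.state()['ee_pos'],bot.state()['orientation'],bot.state()['joint_pos'])
# wheel centre from yellow region in the first pictures
for n in('top','scene'):
    im=cv2.imread(f'pics/{n}0.png'); hsv=cv2.cvtColor(im,cv2.COLOR_BGR2HSV)
    m=cv2.inRange(hsv,(22,120,40),(38,255,255))
    u,v=(302,266) if n=='top' else (224,208)
    k=np.zeros_like(m);k[v-25:v+25,u-33:u+33]=255
    c=cv2.findContours(m&k,cv2.RETR_EXTERNAL,cv2.CHAIN_APPROX_NONE)[0]
    e=cv2.fitEllipse(cv2.convexHull(max(c,key=len)))
    s=snap(n);print(n,e,ray(s,e[0],42))
s=snap('scene','s1.png')
```

```text
[261.84792451 596.28432045 437.33102674] [ 0.71119254  0.70298703  0.00343363 -0.00161873] [-1.36501218  0.34582373  0.22151038  1.32970497 -0.07543502  1.46657465
 -1.16053655]
top ((301.6258544921875, 266.0016784667969), (35.97058868408203, 36.395057678222656), 147.71591186523438) [ 445.72047103 -212.17549477   42.        ]
scene ((223.48825073242188, 205.558349609375), (33.09145736694336, 37.94123458862305), 83.39114379882812) [ 446.47196257 -213.47811535   42.        ]
```

Wheel centre is (446,-213). It looks like rows need every key, so I'll resend.

Call:
jog_arm(
  increments=[
    {"xyz": [-0.048, 0.01, 0], "angular": [0, 0, 0], "gripper": 0.5},
    {"xyz": [-0.048, 0.01, 0], "angular": [0, 0, 0], "gripper": 0.5},
    {"xyz": [-0.048, 0.01, 0], "angular": [0, 0, 0], "gripper": 0.5},
    {"xyz": [-0.048, 0.01, 0], "angular": [0, 0, 0], "gripper": 0.5},
    {"xyz": [-0.048, 0.01, 0], "angular": [0, 0, 0], "gripper": 0.5},
    {"xyz": [-0.048, 0.01, 0], "angular": [0, 0, 0], "gripper": 0.5},
    {"xyz": [-0.048, 0.01, 0], "angular": [0, 0, 0], "gripper": 0.5},
    {"xyz": [-0.048, 0.01, 0], "angular": [0, 0, 0], "gripper": 0.5},
  ],
)

```text
time_s: 2.7
ee_pos: [340.8, 208.8, 430.0]
orientation: [0.706, 0.708, -0.001, 0.0]
wrist_force: [1.1, 0.3, 0.4]
finger_gap: 0.498
finger_force: 0.0
```

Call:
jog_arm(
  increments=[
    {"xyz": [-0.048, 0.015, 0.02], "angular": [0, 0, 0], "gripper": 0.5},
    {"xyz": [-0.048, 0.015, 0.02], "angular": [0, 0, 0], "gripper": 0.5},
    {"xyz": [-0.048, 0.015, 0.02], "angular": [0, 0, 0], "gripper": 0.5},
    {"xyz": [-0.048, 0.015, 0.03], "angular": [0, 0, 0], "gripper": 0.5},
    {"xyz": [-0.048, 0.015, 0.03], "angular": [0, 0, 0], "gripper": 0.5},
    {"xyz": [-0.048, 0.015, 0.03], "angular": [0, 0, 0], "gripper": 0.5},
    {"xyz": [-0.048, 0.01, 0.04], "angular": [0, 0, 0], "gripper": 0.5},
    {"xyz": [-0.048, 0.01, 0.04], "angular": [0, 0, 0], "gripper": 0.5},
  ],
)

```text
time_s: 3.5
ee_pos: [435.9, -119.6, 236.2]
orientation: [0.707, 0.708, 0.001, -0.0]
wrist_force: [0.2, 2.4, -0.4]
finger_gap: 0.496
finger_force: 0.0
```

Run:
```python
from h import *
s=bot.state();print(s['ee_pos'],s['orientation'],s['joint_pos'],s['finger_gap'])
```

```text
[ 435.93528169 -119.64163643  236.16250929] [ 7.06516769e-01  7.07695912e-01  6.45560322e-04 -3.65654948e-04] [-0.75553603  0.16384146  1.06644803  2.10893708 -0.17698322  0.96040287
  0.40902358] 0.4963171747430039
```

Call:
jog_arm(
  increments=[
    {"xyz": [-0.024, 0.003, 0.02], "angular": [0, 0, 0], "gripper": 0.5},
    {"xyz": [-0.024, 0.003, 0.02], "angular": [0, 0, 0], "gripper": 0.5},
    {"xyz": [-0.024, 0.002, 0.02], "angular": [0, 0, 0], "gripper": 0.5},
    {"xyz": [-0.021, 0.002, 0.03], "angular": [0, 0, 0], "gripper": 0.5},
    {"xyz": [0, 0, 0.03], "angular": [0, 0, 0], "gripper": 0.5},
    {"xyz": [0, 0, 0.03], "angular": [0, 0, 0], "gripper": 0.5},
    {"xyz": [0, 0, 0], "angular": [0, 0, 0], "gripper": 0.5},
    {"xyz": [0, 0, 0], "angular": [0, 0, 0], "gripper": 0.5},
  ],
)

```text
time_s: 4.3
ee_pos: [445.6, -211.4, 87.2]
orientation: [0.707, 0.707, -0.001, -0.001]
wrist_force: [-0.3, -0.5, 0.0]
finger_gap: 0.503
finger_force: 0.0
```

Run:
```python
from h import *
s=bot.state();print(s['ee_pos'],s['orientation'],s['joint_pos'],s['finger_gap'])
```

```text
[ 445.61083545 -211.38163026   87.2120764 ] [ 0.70716412  0.70704816 -0.00070936 -0.00114629] [-0.27410878  0.53695641  0.81620148  2.12537502 -0.59628995  0.72424962
  0.93752748] 0.5027458335542361
```

Call:
jog_arm(
  increments=[
    {"xyz": [-0.0015, 0, 0.02], "angular": [0, 0, 0], "gripper": 0.5},
    {"xyz": [0, 0, 0.02], "angular": [0, 0, 0], "gripper": 0.5},
    {"xyz": [0, 0, 0.01], "angular": [0, 0, 0], "gripper": 0.5},
    {"xyz": [0, 0, 0.008], "angular": [0, 0, 0], "gripper": 0.5},
    {"xyz": [0, 0, 0], "angular": [0, 0, 0], "gripper": 0.5},
    {"xyz": [0, 0, 0], "angular": [0, 0, 0], "gripper": 0.5},
  ],
)

```text
time_s: 4.9
ee_pos: [447.0, -212.8, 30.2]
orientation: [0.707, 0.707, 0.0, 0.0]
wrist_force: [-0.9, 0.7, -0.7]
finger_gap: 0.504
finger_force: 0.0
```

Call:
jog_arm(
  increments=[
    {"xyz": [0, 0, 0], "angular": [0, 0, 0], "gripper": 0.2},
    {"xyz": [0, 0, 0], "angular": [0, 0, 0], "gripper": 0.2},
    {"xyz": [0, 0, 0], "angular": [0, 0, 0], "gripper": 0.2},
    {"xyz": [0, 0, 0], "angular": [0, 0, 0], "gripper": 0.2},
    {"xyz": [0, 0, 0], "angular": [0, 0, 0], "gripper": 0.2},
    {"xyz": [0, 0, 0], "angular": [0, 0, 0], "gripper": 0.2},
  ],
  force=40,
)

```text
time_s: 5.5
ee_pos: [447.0, -212.8, 30.5]
orientation: [0.707, 0.707, 0.001, 0.0]
wrist_force: [-1.0, 1.5, 5.3]
finger_gap: 0.324
finger_force: 39.0
```

Run:
```python
from h import *
s=bot.state();print(s['ee_pos'],s['orientation'],s['finger_gap'],s['finger_force'],s['wrist_force'])
```

```text
[ 447.0189021  -212.84546275   30.47810899] [7.07321236e-01 7.06891939e-01 6.72131630e-04 5.94773864e-05] 0.32373484299469246 38.989479169249535 [-1.01887134  1.46252961  5.34004005]
```

Gap is 0.324, i.e. 27.5 mm, so the fingers sit on the flats. The wheel's z = TCP z − 30.5. Now lift and carry.

Call:
jog_arm(
  increments=[
    {"xyz": [0, 0, -0.01], "angular": [0, 0, 0], "gripper": 0.2},
    {"xyz": [0, 0, -0.03], "angular": [0, 0, 0], "gripper": 0.2},
    {"xyz": [0, 0, -0.045], "angular": [0, 0, 0], "gripper": 0.2},
    {"xyz": [0, 0, -0.045], "angular": [0, 0, 0], "gripper": 0.2},
    {"xyz": [0.0, 0, -0.045], "angular": [0, 0, 0], "gripper": 0.2},
    {"xyz": [0.02, 0.005, -0.045], "angular": [0, 0, 0], "gripper": 0.2},
    {"xyz": [0.03, 0.005, -0.045], "angular": [0, 0, 0], "gripper": 0.2},
    {"xyz": [0.03, 0.005, -0.045], "angular": [0, 0, 0], "gripper": 0.2},
  ],
  force=60,
)

```text
time_s: 6.3
ee_pos: [460.1, -137.5, 334.0]
orientation: [0.708, 0.706, 0.0, -0.001]
wrist_force: [1.9, 1.2, -0.8]
finger_gap: 0.317
finger_force: 59.4
```

Call:
jog_arm(
  increments=[
    {"xyz": [0.03, 0.005, -0.03], "angular": [0, 0, 0], "gripper": 0.2},
    {"xyz": [0.035, 0.005, -0.01], "angular": [0, 0, 0], "gripper": 0.2},
    {"xyz": [0.035, 0.01, 0], "angular": [0, 0, 0], "gripper": 0.2},
    {"xyz": [0.035, 0.01, 0], "angular": [0, 0, 0], "gripper": 0.2},
    {"xyz": [0.035, 0.01, 0], "angular": [0, 0, 0], "gripper": 0.2},
    {"xyz": [0.035, 0.01, 0], "angular": [0, 0, 0], "gripper": 0.2},
    {"xyz": [0.0, 0.0, 0], "angular": [0, 0, 0], "gripper": 0.2},
    {"xyz": [0, 0, 0], "angular": [0, 0, 0], "gripper": 0.2},
  ],
)

```text
time_s: 7.1
ee_pos: [510.5, 67.4, 372.4]
orientation: [0.707, 0.707, -0.001, -0.0]
wrist_force: [-0.0, -0.2, -0.4]
finger_gap: 0.315
finger_force: 59.4
```

Run:
```python
from h import *
s=bot.state();print(s['ee_pos'],s['orientation'],s['joint_pos'],s['finger_gap'],s['finger_force'],s['wrist_force'])
ims=[]
for n in('top','scene'):
    p=snap(n)
    for t in('wheel','boss_top','hub_seat','axle_tip'):
        r=vision.place_of(p,t);print(n,t,[(np.round(x['location'],1).tolist(),round(x['p'],2)) for x in r[:1]])
    ims.append(p['pixels'][:,:,::-1])
cv2.imwrite('pics/carry.png',cv2.resize(np.hstack(ims),(800,300)))
```

```text
[510.4974276   67.35324131 372.416047  ] [ 7.06786677e-01  7.07426431e-01 -6.30471391e-04 -2.03900577e-04] [-1.07355307  0.13524395  0.99005904  1.791812   -0.11747671  1.27841315
 -0.05266131] 0.3149029268939609 59.44180894643068 [-0.01544799 -0.22751301 -0.36307532]
top wheel [([506.7, 63.8, 343.7], 0.78)]
top boss_top [([511.4, 64.7, 386.2], 0.9)]
top hub_seat [([522.0, 169.9, 270.9], 0.55)]
top axle_tip [([522.9, 167.7, 296.4], 0.78)]
scene wheel [([504.6, 67.2, 342.8], 0.57)]
scene boss_top [([513.2, 65.8, 385.6], 0.64)]
scene hub_seat [([523.3, 167.0, 274.7], 0.92)]
scene axle_tip [([453.4, -356.3, 1.0], 0.31)]
```

View pics/carry.png

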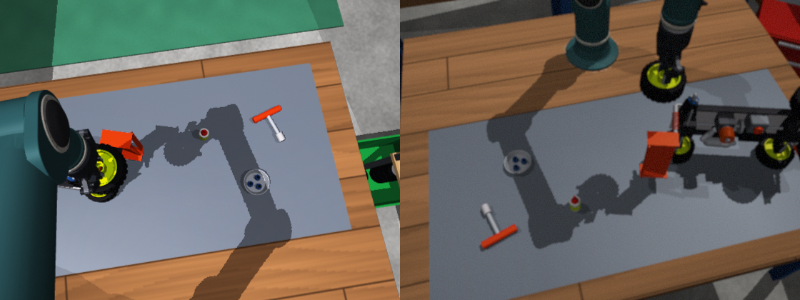

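The carry view shows the wheel held level beside the hub. To refine how it sits in the hand, I'll fit its silhouette, and recompute the axle tip from the scene view.

Run:
```python
from h import *
from scipy.optimize import minimize
a=np.linspace(0,2*np.pi,60,endpoint=False)
def fit(p,m,x0,z):
    ys,xs=np.nonzero(m);H=cv2.convexHull(np.c_[xs,ys].astype(np.int32))
    M=np.zeros((1680,2240),np.uint8);cv2.fillConvexPoly(M,H*4,1)
    def f(q):
        P=[[q[0]+r*np.cos(t),q[1]+r*np.sin(t),z+h] for t in a for r,h in((56,6),(56,36),(53,0),(50,42))]
        h=cv2.convexHull((proj(p,P)*4).astype(np.float32)).round().astype(np.int32)
        N=np.zeros_like(M);cv2.fillConvexPoly(N,h,1);return -(N&M).sum()/(N|M).sum()
    r=minimize(f,x0,method='Nelder-Mead',options={'initial_simplex':np.array([x0,np.add(x0,[6,0]),np.add(x0,[0,6])])});return r.x,r.fun
for n in('scene','top'):
    p=snap(n);r=vision.silhouettes(p,'wheel')
    for x in r[:2]:
        m=x['mask'];ys,xs=np.nonzero(m);print(n,x['p'],m.sum(),xs.mean(),ys.mean())
    print(fit(p,r[0]['mask'],[511,66],342))
    if n=='scene':print('tip',ray(p,(413.3,131.7),298))
```

```text
scene 0.57 2389 364.38886563415656 118.56174131435748
(array([535.5625, 210.1875]), np.float64(0.0))
tip [523.87084536 166.63608984 298.        ]
top 0.79 2328 154.35008591065292 236.659793814433
(array([655.1875,  90.5625]), np.float64(0.0))<stdin>:10: RuntimeWarning: overflow encountered in scalar negative
```

```bash
cat > fit.py <<'E'
from h import *
from scipy.optimize import minimize
a=np.linspace(0,2*np.pi,60,endpoint=False)
def fit(p,m,x0,z):
    ys,xs=np.nonzero(m);H=cv2.convexHull(np.c_[xs,ys].astype(np.int32))
    M=np.zeros((1680,2240),np.uint8);cv2.fillConvexPoly(M,H*4,1)
    def f(q):
        P=[[q[0]+r*np.cos(t),q[1]+r*np.sin(t),z+h] for t in a for r,h in((56,6),(56,36),(53,0),(50,42))]
        h=cv2.convexHull((proj(p,P)*4).astype(np.float32)).round().astype(np.int32)
        N=np.zeros_like(M);cv2.fillConvexPoly(N,h,1);return -float((N&M).sum())/float((N|M).sum())
    r=minimize(f,x0,method='Nelder-Mead',options={'initial_simplex':np.array([x0,np.add(x0,[6,0]),np.add(x0,[0,6])])});return r.x,r.fun
E
python3 - <<'E'
from fit import *
for n in('scene','top'):
    p=snap(n);r=vision.silhouettes(p,'wheel');print(n,fit(p,r[0]['mask'],[511,66],342))
E
```

```text
scene (array([512.91705557,  65.09338852]), np.float64(-0.9360181346621194))
top (array([510.25900935,  64.70809582]), np.float64(-0.8660679903267048))
```

Both views agree on a relative move of about (11, 102) mm. I'll do that, then pre-rotate 12° towards the estimated pin angle.

Call:
jog_arm(
  increments=[
    {"xyz": [0.03, 0.003, 0], "angular": [0, 0, 0], "gripper": 0.2},
    {"xyz": [0.03, 0.003, 0], "angular": [0, 0, 0], "gripper": 0.2},
    {"xyz": [0.03, 0.003, 0], "angular": [0, 0, 0], "gripper": 0.2},
    {"xyz": [0.012, 0.0017, 0], "angular": [0, 0, 0], "gripper": 0.2},
    {"xyz": [0, 0, 0], "angular": [0, 0, -6], "gripper": 0.2},
    {"xyz": [0, 0, 0], "angular": [0, 0, -6], "gripper": 0.2},
    {"xyz": [0, 0, 0], "angular": [0, 0, 0], "gripper": 0.2},
    {"xyz": [0, 0, 0], "angular": [0, 0, 0], "gripper": 0.2},
  ],
)

```text
time_s: 8.8
ee_pos: [521.7, 168.6, 372.6]
orientation: [0.631, 0.776, 0.0, -0.0]
wrist_force: [0.3, -0.3, -2.4]
finger_gap: 0.312
finger_force: 59.4
```

Run:
```python
from fit import *
s=bot.state();print(s['ee_pos'],s['orientation'],s['joint_pos'],s['wrist_force'])
for n in('scene','top'):
    p=snap(n);r=vision.silhouettes(p,'wheel');print(n,[(fit(p,x['mask'],[522,167],s['ee_pos'][2]-30.5),x['p']) for x in r[:1]])
```

```text
[521.71734666 168.63937962 372.60450401] [ 6.30671465e-01  7.76049858e-01  9.03320961e-05 -3.36546272e-04] [-1.12174972  0.21583617  0.89682618  1.71640712 -0.17554108  1.29356915
  0.01811046] [ 0.31626119 -0.33497365 -2.38150304]
scene [((array([524.14665985, 166.36174011]), np.float64(-0.9063279655250623)), 0.72)]
top []
```

Call:
jog_arm(
  increments=[
    {"xyz": [0, 0, 0.015], "angular": [0, 0, 0], "gripper": 0.2},
    {"xyz": [0, 0, 0.015], "angular": [0, 0, 0], "gripper": 0.2},
    {"xyz": [0, 0, 0.015], "angular": [0, 0, 0], "gripper": 0.2},
    {"xyz": [0, 0, 0.01], "angular": [0, 0, 0], "gripper": 0.2},
    {"xyz": [0, 0, 0.004], "angular": [0, 0, 0], "gripper": 0.2},
    {"xyz": [0, 0, 0.0], "angular": [0, 0, 0], "gripper": 0.2},
    {"xyz": [0, 0, 0.0], "angular": [0, 0, 0], "gripper": 0.2},
  ],
)

```text
time_s: 9.7
ee_pos: [521.9, 169.4, 314.0]
orientation: [0.629, 0.777, 0.0, -0.0]
wrist_force: [-0.1, -0.0, -0.8]
finger_gap: 0.314
finger_force: 59.5
```

Call:
jog_arm(
  increments=[
    {"xyz": [0, 0, 0.002], "angular": [0, 0, 0], "gripper": 0.2},
    {"xyz": [0, 0, 0.001], "angular": [0, 0, 0], "gripper": 0.2},
    {"xyz": [0, 0, 0.001], "angular": [0, 0, 0], "gripper": 0.2},
    {"xyz": [0, 0, 0], "angular": [0, 0, 0], "gripper": 0.2},
  ],
)

```text
time_s: 10.1
ee_pos: [521.6, 169.3, 309.5]
orientation: [0.629, 0.777, 0.0, -0.0]
wrist_force: [1.0, 0.1, -1.6]
finger_gap: 0.311
finger_force: 59.4
```

Call:
jog_arm(
  increments=[
    {"xyz": [0, 0, 0.001], "angular": [0, 0, 0], "gripper": 0.2},
    {"xyz": [0, 0, 0.001], "angular": [0, 0, 0], "gripper": 0.2},
    {"xyz": [0, 0, 0.001], "angular": [0, 0, 0], "gripper": 0.2},
    {"xyz": [0, 0, 0], "angular": [0, 0, 0], "gripper": 0.2},
  ],
)

```text
time_s: 10.5
ee_pos: [521.6, 169.3, 306.4]
orientation: [0.629, 0.777, 0.0, -0.0]
wrist_force: [-0.2, -0.4, -0.8]
finger_gap: 0.316
finger_force: 59.4
```

Call:
jog_arm(
  increments=[
    {"xyz": [0, 0, 0.001], "angular": [0, 0, 0], "gripper": 0.2},
    {"xyz": [0, 0, 0.001], "angular": [0, 0, 0], "gripper": 0.2},
    {"xyz": [0, 0, 0.001], "angular": [0, 0, 0], "gripper": 0.2},
    {"xyz": [0, 0, 0], "angular": [0, 0, 0], "gripper": 0.2},
  ],
)

```text
time_s: 10.9
ee_pos: [521.9, 169.0, 303.5]
orientation: [0.629, 0.777, 0.0, 0.0]
wrist_force: [1.5, -1.2, -2.1]
finger_gap: 0.311
finger_force: 59.4
```

Call:
jog_arm(
  increments=[
    {"xyz": [0, 0, 0.001], "angular": [0, 0, 0], "gripper": 0.2},
    {"xyz": [0, 0, 0.001], "angular": [0, 0, 0], "gripper": 0.2},
    {"xyz": [0, 0, 0.001], "angular": [0, 0, 0], "gripper": 0.2},
    {"xyz": [0, 0, 0], "angular": [0, 0, 0], "gripper": 0.2},
  ],
)

```text
time_s: 11.3
ee_pos: [521.9, 169.0, 300.5]
orientation: [0.629, 0.777, 0.0, 0.0]
wrist_force: [2.9, -2.3, -3.0]
finger_gap: 0.317
finger_force: 59.4
```

Call:
jog_arm(
  increments=[
    {"xyz": [-0.0005, 0.0003, 0], "angular": [0, 0, 0], "gripper": 0.2},
    {"xyz": [0, 0, 0.001], "angular": [0, 0, 0], "gripper": 0.2},
    {"xyz": [0, 0, 0.0005], "angular": [0, 0, 0], "gripper": 0.2},
    {"xyz": [0, 0, 0], "angular": [0, 0, 0], "gripper": 0.2},
  ],
)

```text
time_s: 11.7
ee_pos: [522.1, 169.0, 299.5]
orientation: [0.629, 0.777, 0.0, -0.0]
wrist_force: [0.4, -3.3, 4.1]
finger_gap: 0.32
finger_force: 60.0
```

Resting on the pin with about 6 N of push. Now sweep the turn.

Call:
jog_arm(
  increments=[
    {"xyz": [-0.0004, 0, 0.0002], "angular": [0, 0, 0], "gripper": 0.2},
    {"xyz": [0, 0, 0], "angular": [0, 0, -2.5], "gripper": 0.2},
    {"xyz": [0, 0, 0], "angular": [0, 0, -2.5], "gripper": 0.2},
    {"xyz": [0, 0, 0], "angular": [0, 0, -2.5], "gripper": 0.2},
    {"xyz": [0, 0, 0], "angular": [0, 0, 0], "gripper": 0.2},
  ],
)

```text
time_s: 12.2
ee_pos: [522.1, 168.8, 299.5]
orientation: [0.577, 0.817, 0.001, -0.001]
wrist_force: [-0.5, -2.1, 5.1]
finger_gap: 0.317
finger_force: 60.1
```

Call:
jog_arm(
  increments=[
    {"xyz": [0, 0, 0], "angular": [0, 0, -2.5], "gripper": 0.2},
    {"xyz": [0, 0, 0], "angular": [0, 0, -2.5], "gripper": 0.2},
    {"xyz": [0, 0, 0], "angular": [0, 0, 0], "gripper": 0.2},
  ],
)

```text
time_s: 12.5
ee_pos: [522.0, 168.8, 299.5]
orientation: [0.54, 0.841, 0.001, -0.001]
wrist_force: [0.3, -2.1, 6.0]
finger_gap: 0.317
finger_force: 60.1
```

Call:
jog_arm(
  increments=[
    {"xyz": [0, 0, 0], "angular": [0, 0, -2.5], "gripper": 0.2},
    {"xyz": [0, 0, 0], "angular": [0, 0, -2.5], "gripper": 0.2},
    {"xyz": [0, 0, 0], "angular": [0, 0, 0], "gripper": 0.2},
  ],
)

```text
time_s: 12.8
ee_pos: [522.0, 168.8, 299.5]
orientation: [0.503, 0.864, 0.0, -0.001]
wrist_force: [-1.5, -2.3, 6.5]
finger_gap: 0.312
finger_force: 60.1
```

Call:
jog_arm(
  increments=[
    {"xyz": [0, 0, 0], "angular": [0, 0, -2.5], "gripper": 0.2},
    {"xyz": [0, 0, 0], "angular": [0, 0, -2.5], "gripper": 0.2},
    {"xyz": [0, 0, 0], "angular": [0, 0, 0], "gripper": 0.2},
  ],
)

```text
time_s: 13.1
ee_pos: [522.0, 168.7, 299.5]
orientation: [0.465, 0.885, 0.0, -0.001]
wrist_force: [-0.6, -2.9, 6.2]
finger_gap: 0.316
finger_force: 60.1
```

Run:
```python
from h import *
s=bot.state();print(s['ee_pos'],s['orientation'],s['joint_pos'],s['wrist_force'],s['wrist_torque'])
```

```text
[521.99222235 168.73347721 299.48766336] [ 4.65136179e-01  8.85238801e-01  4.93949407e-04 -5.96152291e-04] [-1.02585034  0.27003612  0.7950058   1.81531663 -0.21247937  1.14368372
  0.44309423] [-0.58134757 -2.86298325  6.18715912] [-0.57846524  0.19955289 -0.0016377 ]
```

Call:
jog_arm(
  increments=[
    {"xyz": [-0.0003, -0.0002, 0], "angular": [0, 0, -2.5], "gripper": 0.2},
    {"xyz": [0, 0, 0], "angular": [0, 0, -2.5], "gripper": 0.2},
    {"xyz": [0, 0, 0], "angular": [0, 0, -2.5], "gripper": 0.2},
    {"xyz": [0, 0, 0], "angular": [0, 0, 0], "gripper": 0.2},
  ],
)

```text
time_s: 13.5
ee_pos: [522.0, 168.6, 299.5]
orientation: [0.406, 0.914, 0.001, -0.001]
wrist_force: [-0.4, -1.9, 5.5]
finger_gap: 0.316
finger_force: 60.1
```

Call:
jog_arm(
  increments=[
    {"xyz": [0, 0, 0], "angular": [0, 0, -2.5], "gripper": 0.2},
    {"xyz": [0, 0, 0], "angular": [0, 0, -2.5], "gripper": 0.2},
    {"xyz": [0, 0, 0], "angular": [0, 0, -2.5], "gripper": 0.2},
    {"xyz": [0, 0, 0], "angular": [0, 0, 0], "gripper": 0.2},
  ],
)

```text
time_s: 13.9
ee_pos: [521.9, 168.5, 299.5]
orientation: [0.346, 0.938, 0.001, -0.001]
wrist_force: [-1.5, -1.9, 5.0]
finger_gap: 0.314
finger_force: 60.1
```

Call:
jog_arm(
  increments=[
    {"xyz": [0, 0, 0], "angular": [0, 0, -2.5], "gripper": 0.2},
    {"xyz": [0, 0, 0], "angular": [0, 0, -2.5], "gripper": 0.2},
    {"xyz": [0, 0, 0], "angular": [0, 0, 0], "gripper": 0.2},
  ],
)

```text
time_s: 14.2
ee_pos: [521.9, 168.4, 299.5]
orientation: [0.304, 0.953, 0.001, -0.001]
wrist_force: [-1.1, -2.4, 6.3]
finger_gap: 0.316
finger_force: 60.1
```

Call:
jog_arm(
  increments=[
    {"xyz": [0, 0, 0], "angular": [0, 0, -2.5], "gripper": 0.2},
    {"xyz": [0, 0, 0], "angular": [0, 0, -2.5], "gripper": 0.2},
    {"xyz": [0, 0, 0], "angular": [0, 0, 0], "gripper": 0.2},
  ],
)

```text
time_s: 14.5
ee_pos: [521.8, 168.3, 299.4]
orientation: [0.263, 0.965, 0.001, -0.001]
wrist_force: [-1.5, -3.0, 5.0]
finger_gap: 0.312
finger_force: 60.2
```

Call:
jog_arm(
  increments=[
    {"xyz": [0, 0, 0], "angular": [0, 0, -2.5], "gripper": 0.2},
    {"xyz": [0, 0, 0], "angular": [0, 0, -2.5], "gripper": 0.2},
    {"xyz": [0, 0, 0], "angular": [0, 0, 0], "gripper": 0.2},
  ],
)

```text
time_s: 14.8
ee_pos: [521.8, 168.3, 299.4]
orientation: [0.22, 0.975, 0.0, -0.001]
wrist_force: [-0.7, -2.8, 6.3]
finger_gap: 0.317
finger_force: 60.1
```

Call:
jog_arm(
  increments=[
    {"xyz": [0, 0, 0], "angular": [0, 0, -2.5], "gripper": 0.2},
    {"xyz": [0, 0, 0], "angular": [0, 0, -2.5], "gripper": 0.2},
    {"xyz": [0, 0, 0], "angular": [0, 0, 0], "gripper": 0.2},
  ],
)

```text
time_s: 15.1
ee_pos: [521.8, 168.2, 299.4]
orientation: [0.177, 0.984, 0.0, -0.001]
wrist_force: [-0.3, -2.9, 5.8]
finger_gap: 0.317
finger_force: 60.1
```

Call:
jog_arm(
  increments=[
    {"xyz": [0, 0, 0], "angular": [0, 0, -2.5], "gripper": 0.2},
    {"xyz": [0, 0, 0], "angular": [0, 0, -2.5], "gripper": 0.2},
    {"xyz": [0, 0, 0], "angular": [0, 0, 0], "gripper": 0.2},
  ],
)

```text
time_s: 15.4
ee_pos: [521.8, 168.1, 299.1]
orientation: [0.135, 0.991, 0.0, -0.001]
wrist_force: [-1.1, -2.4, 5.4]
finger_gap: 0.315
finger_force: 60.0
```

Call:
jog_arm(
  increments=[
    {"xyz": [0, 0, 0], "angular": [0, 0, -2.5], "gripper": 0.2},
    {"xyz": [0, 0, 0], "angular": [0, 0, -2.5], "gripper": 0.2},
    {"xyz": [0, 0, 0], "angular": [0, 0, 0], "gripper": 0.2},
  ],
)

```text
time_s: 15.7
ee_pos: [521.7, 167.9, 298.4]
orientation: [0.092, 0.996, -0.0, -0.001]
wrist_force: [-0.9, -2.9, -0.5]
finger_gap: 0.312
finger_force: 59.5
```

Run:
```python
from h import *
s=bot.state();print(s['ee_pos'],s['orientation'],s['joint_pos'],s['wrist_force'],s['wrist_torque'])
ims=[snap(n)['pixels'][:,:,::-1] for n in ('scene','top')]
c=lambda im,u,v:cv2.resize(im[v-60:v+60,u-80:u+80],(400,300),interpolation=cv2.INTER_CUBIC)
cv2.imwrite('pics/turn.png',np.hstack([c(ims[0],411,130),c(ims[1],100,240)]))
```

```text
[521.665842   167.94595323 298.38491483] [ 9.19564339e-02  9.95762791e-01 -2.88256367e-05 -6.91524672e-04] [-0.91628999  0.25076443  0.65493039  1.81146379 -0.16788846  1.13645766
  1.1813791 ] [-0.90637985 -2.92686779 -0.48104972] [-0.73574245 -0.11819002 -0.01017905]
```

View pics/turn.png

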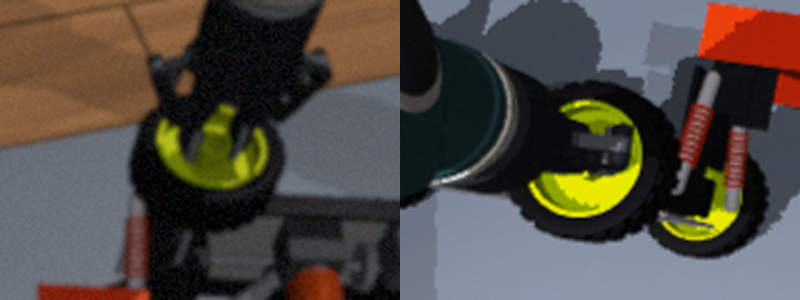

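The picture shows the wheel level on the hub, rim centred at crop (215,150). The push fell to zero at about 79° of turn, so the slot has found the pin. Lowering now.

Call:
jog_arm(
  increments=[
    {"xyz": [0, -0.0003, 0.001], "angular": [0, 0, 0], "gripper": 0.2},
    {"xyz": [0, 0, 0.001], "angular": [0, 0, 0], "gripper": 0.2},
    {"xyz": [0, 0, 0.0005], "angular": [0, 0, 0], "gripper": 0.2},
    {"xyz": [0, 0, 0], "angular": [0, 0, 0], "gripper": 0.2},
  ],
)

```text
time_s: 16.2
ee_pos: [521.9, 167.9, 296.1]
orientation: [0.092, 0.996, 0.0, -0.0]
wrist_force: [0.4, -4.1, -1.8]
finger_gap: 0.316
finger_force: 59.4
```

Call:
jog_arm(
  increments=[
    {"xyz": [0, -0.0003, 0.001], "angular": [0, 0, 0], "gripper": 0.2},
    {"xyz": [0, 0, 0.001], "angular": [0, 0, 0], "gripper": 0.2},
    {"xyz": [0, 0, 0.0005], "angular": [0, 0, 0], "gripper": 0.2},
    {"xyz": [0, 0, 0], "angular": [0, 0, 0], "gripper": 0.2},
  ],
)

```text
time_s: 16.6
ee_pos: [521.9, 167.8, 293.8]
orientation: [0.091, 0.996, 0.0, -0.0]
wrist_force: [-0.8, -2.3, -2.1]
finger_gap: 0.318
finger_force: 59.4
```

Call:
jog_arm(
  increments=[
    {"xyz": [0, -0.0003, 0.001], "angular": [0, 0, 0], "gripper": 0.2},
    {"xyz": [0, 0, 0.0005], "angular": [0, 0, 0], "gripper": 0.2},
    {"xyz": [0, 0, 0.0], "angular": [0, 0, 0], "gripper": 0.2},
  ],
)

```text
time_s: 16.9
ee_pos: [522.0, 167.7, 292.6]
orientation: [0.091, 0.996, 0.001, -0.0]
wrist_force: [-1.5, -1.3, 2.2]
finger_gap: 0.315
finger_force: 59.7
```

Contact comes at 292.6, right at the predicted home height. One more small press, then release and retreat.

Call:
jog_arm(
  increments=[
    {"xyz": [0, 0, 0.0006], "angular": [0, 0, 0], "gripper": 0.2},
    {"xyz": [0, 0, 0], "angular": [0, 0, 0], "gripper": 0.2},
  ],
)

```text
time_s: 17.1
ee_pos: [522.0, 167.7, 292.6]
orientation: [0.091, 0.996, 0.001, -0.0]
wrist_force: [-0.5, -1.7, 6.2]
finger_gap: 0.315
finger_force: 60.1
```

Call:
jog_arm(
  increments=[
    {"xyz": [0, 0, 0], "angular": [0, 0, 0], "gripper": 0.47},
    {"xyz": [0, 0, 0], "angular": [0, 0, 0], "gripper": 0.47},
    {"xyz": [0, 0, 0], "angular": [0, 0, 0], "gripper": 0.47},
    {"xyz": [0, 0, 0], "angular": [0, 0, 0], "gripper": 0.47},
    {"xyz": [0, 0, -0.005], "angular": [0, 0, 0], "gripper": 0.47},
    {"xyz": [0, 0, -0.01], "angular": [0, 0, 0], "gripper": 0.47},
    {"xyz": [0, 0, -0.02], "angular": [0, 0, 0], "gripper": 0.47},
    {"xyz": [0, 0, -0.03], "angular": [0, 0, 0], "gripper": 0.47},
  ],
)

```text
time_s: 17.9
ee_pos: [521.3, 167.1, 357.1]
orientation: [0.092, 0.996, -0.0, -0.001]
wrist_force: [0.6, 0.7, 0.4]
finger_gap: 0.47
finger_force: 0.0
```

Call:
jog_arm(
  increments=[
    {"xyz": [0, 0, -0.04], "angular": [0, 0, 0], "gripper": 0.47},
    {"xyz": [0, 0, -0.04], "angular": [0, 0, 0], "gripper": 0.47},
    {"xyz": [0.04, 0, 0], "angular": [0, 0, 0], "gripper": 0.47},
    {"xyz": [0.04, 0, 0], "angular": [0, 0, 0], "gripper": 0.47},
    {"xyz": [0.04, 0, 0], "angular": [0, 0, 0], "gripper": 0.47},
    {"xyz": [0, 0, 0], "angular": [0, 0, 0], "gripper": 0.47},
    {"xyz": [0, 0, 0], "angular": [0, 0, 0], "gripper": 0.47},
  ],
)

```text
time_s: 18.6
ee_pos: [403.9, 189.1, 438.0]
orientation: [0.091, 0.996, 0.001, 0.0]
wrist_force: [0.9, -0.0, 0.4]
finger_gap: 0.469
finger_force: 0.0
```

Run:
```python
from fit import *
ims=[]
for n in('scene','top'):
    p=snap(n);ims.append(p['pixels'][:,:,::-1])
    r=vision.place_of(p,'wheel');print(n,[(np.round(x['location'],1).tolist(),round(x['p'],2)) for x in r[:2]])
c=lambda im,u,v:cv2.resize(im[v-60:v+60,u-80:u+80],(400,300),interpolation=cv2.INTER_CUBIC)
cv2.imwrite('pics/end.png',np.hstack([c(ims[0],411,130),c(ims[1],100,240)]))
```

```text
scene [([517.2, 168.9, 264.9], 0.95), ([523.9, 166.0, 302.6], 0.26)]
top []
```

View pics/end.png

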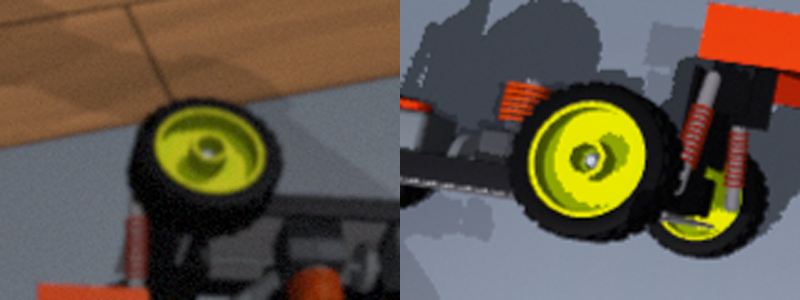

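The wheel sits level with the stub centred in its boss (crop (208,152) and (590,158)), and the hand is clear. Handing in.

```bash
python3 -c "
from rig import bot;print(bot.finish_job())"
```

```text
the job is handed in; nothing more can be done
None
```

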